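# Lift the moisture tins out of the cooling box and onto the scale

### The arm

A 6-joint arm with a two-finger parallel gripper is mounted at the origin on a cart in front of the work surface, level with it; the furniture and walls round the work are solid. World frame = base frame: x ahead of the robot, y to its left, z up, the work surface at z = 0. Lengths are in mm, angles in rad, forces in N, time in s.
With the tool pointing down it reaches from about 350 to 875 mm from the base axis. Payload 4.2 kg.
Tool frame: the origin (TCP) lies between the finger pads; the fingertips stand 22 mm ahead of it and the grasp point (between the pads) lies 3 mm ahead of it; z points along the fingers, y is the line along which they close (so a half turn about z gives the same grasp; the last joint's range is limited). The gripper opens to 87 mm and grips with 3 to 60 N. Pads are 19 mm wide; open, the fingers measure 117 mm over their backs; the gripper's body (75 mm by 190 mm) begins 51 mm behind the grasp point.
Start: joints at [-1.079, 0.385, 0.008, 0, -1.194, -0.259], TCP at [144.207, -608.115, 244.55] pointing down, gripper open.
Joint ranges: [-3.14, 3.14], [-1.21, 2.06], [-1.07, 1.41], [-3.16, 2.05], [-2.99, -0.16], [-3.1, 3.1]. Speed limits (rad/s): [2.79, 2.79, 3.14, 3.14, 3.14, 3.14].

### API

Orientations are given as a 3x3 rotation matrix whose columns are the frame's x, y, z axes.
In Python, from cell import bot gives the robot as it stands. The module is installed in compiled form; this text tells all that it offers.
- The arm moves only by the tool servo_tool, never from a script. Its arguments are lists of equal length, an entry for each row: "delta_pos": the shift along the world's x, y, z each as a share of 80 mm, from -1 to 1, a list of three; "rot": the turn, a rotation vector about the world's x, y, z each as a share of 60 degrees, from -1 to 1, a list of three; "fingers": the finger opening in mm, from 0 to 87. In form: {"delta_pos": [[x, y, z], ...], "rot": [[rx, ry, rz], ...], "fingers": [fingers, ...]}. A call has exactly 10 rows; each row shifts and turns the commanded pose from where the row before left it; what a row does not reach is not made up. A row lasts 1/8 s, in which the tool goes at most 62.5 mm and 10.7 degrees, less where a joint would pass 70% of its speed; a pose out of reach is approached as far as the arm can. A call with a number of a shift or a turn outside -1 to 1 is refused whole. A call with a gripper value outside its range is refused whole. The fingers move at their own pace and stop on an object; "squeeze" is the grip in N (left out, the last holds). Time passes only in rows, so rows that do not move let the fingers close, or fill a call up. It gives the time, the measured TCP pose, the force, the opening and the grip force at its end, in the units of the state.
- bot.sense(): the state, without advancing time (a new reading comes with each control period).
- bot.camera(name): name is "scene" or "top"; returns a dict with "image" (384x512x3 uint8, red, green, blue), "intrinsics" (3x3 intrinsics, pixels), "extrinsics" (4x4, takes a point from camera to world coordinates). Camera axes: x right, y up, looking along -z (the intrinsics and any distortion apply to the point x, -y, -z); pixel columns grow to the right and rows downward; lengths in mm; the calibration is good to about 2 mm. A picture is of the moment at which its call begins. There is no depth.
- bot.finish_job(): hands the job in; it is judged then, once.
The state is a dict: "t": time; "joint_positions": joint angles; "joint_vel": joint speeds; "tau": joint torques, N m; "tcp_pos": TCP position; "orientation": TCP orientation; "wrist_force": force on the tool from outside, world axes, zero at the start; "ft_torque": the same for the moment, N m; "grip_width": opening from 0.0 (shut) to 1.0 (fully open); "gripper_force": force on a finger pad.
Only numpy, scipy, OpenCV 4.12 (cv2) and the standard library are available. Lean on these libraries where they do the work, as an engineer would, in place of code of your own. Each camera call takes 0.05 s, during which the arm holds its last target. There are 200 camera calls.

### The job

The pair of moisture tins has cooled: slide the cooling box's shutter fully up, where it stays, then push the tray lifter under the tin tray, lift the tray with both tins in it out of the box and set it gently and squarely in the middle of the scale's pan. Draw the lifter out, lay it flat on the worktop and leave the shutter up. The tins are tared, so never touch tray or tins with the gripper or arm; carry the tray without tipping it, both tins in their pockets, and do not disturb the jar, brush or magnifier.

Things in the scene. Friction and masses are not known exactly. Their poses are not given: they have to be found in the camera images.
- cooling_box: Fixed white sheet-metal box with clear roof, 112 (x) x 190 (y) x 101 mm high, opening to -x; left or right of the middle, yaw up to 8 deg. Origin: underside, under the tray's home; x into the box, z up. Shutter plane at x=-50; two guide channels 156 mm high, front at x=-59, 170 mm clear between them. Inside: floor at z=10, roof at z=96, back wall at x=+59, 176 mm wide.
- shutter (a joint): Height in m of the front shutter, an aluminium plate 4 x 182 x 92 mm that slides straight up in the two channels; 0 = shut (it may start up to 12 mm open), 0.085 = fully up, its lower edge then 97 mm above the worktop. Friction of about 4 N holds it wherever it is left.
- shutter_grip (a point): Middle of the top of the shutter's black grip strip: 12 mm thick along the box's x, 84 mm long along y, 30 mm high (down from this point). 132 mm above the worktop when shut, 31 mm above the roof; rises with the shutter. Axes as the box's.
- tray: Loose aluminium tray, 70 (x) x 136 (y) x 22 mm, 0.15 kg, in the box on two runners along x (side walls 4 mm thick at y=+-66). Origin: centre of its underside, at the runners' foot; z up, x away from the box's opening. Its plate lies 14 to 17 mm above the foot: below it a free space 14 mm high, 128 mm wide runs through along x. Lips up to z=22 form two pockets side by side.
- tin_1: Open aluminium moisture tin with grain, 56 mm across, 27 mm high, 0.055 kg, loose in the tray pocket at y = +33 of the tray. Origin: centre of its underside.
- tin_2: Same tin in the tray pocket at y = -33 of the tray. Origin: centre of its underside.
- lifter: Loose tray lifter, 0.24 kg, flat on the worktop. Origin: underside of the sheet, under the grip's middle; x to the blade's tip, z up. Steel blade 3 mm thick, 100 mm wide, x=86 to 175; cross stop 13 mm high, front face at x=100; tray centred on the blade at x=140; neck 44 mm wide back to x=-50. Black bar grip 92 (x) x 16 (y) mm, z=42 to 74, on two posts: pinch it across y from above.
- lifter_grip (a point): Middle of the lifter's bar grip, 58 mm above the underside of the lifter. Axes as the lifter's.
- lifter_tip (a point): Middle of the blade's front edge, at its underside, 175 mm ahead of the grip.
- pan_center (a point): Middle of the top of the ribbed steel pan, 172 (x) x 176 (y) mm, of the fixed counter scale (252 x 187 mm, display toward the robot). 63 mm above the worktop, the scale's highest part; sinks up to 2 mm under load. x points away from the display, z up. The scale stands on the side where the box is not, yaw up to 8 deg.
- jar: Bystander: grain jar, 92 mm across, 167 mm high. Origin: centre of its underside.
- brush: Bystander: flat dust brush, 48 x 159 x 13 mm, lying. Origin: centre of its underside.
- loupe: Bystander: hand magnifier, 68 x 149 x 12 mm, lying. Origin: centre of its underside.

How it is judged (in metres and radians):
On the way, in this order (a step that is already met when the one before it is completed fails the run):
1. the shutter is slid up and stays (value of joint shutter above 0.07 m), for 0.2 s.
2. the tray is carried on the lifter's blade, out of the box (contact force between tray and lifter above 1 N and x of tray in the frame of cooling_box below -0.12 m and angle between tray's own z axis and vertical below 0.2 rad and height (world z) of tray above 0.012 m), for 0.2 s.
At the end, for the whole second after the job is handed in: The tray stands on the scale's pan, within 30 mm (x) and 18 mm (y) of the pan's middle, turned less than 10 degrees from it, level and at rest, both tins upright in their pockets; the lifter lies flat on the worktop clear of the tray; the shutter is up (70 mm or more) (x of tin_1 in the frame of tray between -0.012 and 0.012 m and y of tin_1 in the frame of tray between 0.021 and 0.045 m and z of tin_1 in the frame of tray between 0.012 and 0.022 m and x of tin_2 in the frame of tray between -0.012 and 0.012 m and y of tin_2 in the frame of tray between -0.045 and -0.021 m and z of tin_2 in the frame of tray between 0.012 and 0.022 m and x of tray in the frame of pan_center between -0.03 and 0.03 m and y of tray in the frame of pan_center between -0.018 and 0.018 m and z of tray in the frame of pan_center between -0.004 and 0.004 m and angle between the x axis of tray and the x axis of pan_center, either way round below 0.17 rad and angle between each of tray, lifter's own z axis and vertical below 0.05 rad and contact force between tray and scale above 1 N and contact force between tray and lifter below 0.05 N and linear speed of each of tray, lifter below 0.02 m/s and value of joint shutter above 0.07 m and height (world z) of lifter between -0.004 and 0.006 m); the robot touches nothing.
It fails at once if the gripper or arm touches the tray or a tin (contact force between any of the fingers, the arm and tray above 0.5 N or contact force between any of the fingers, the arm and tin_1 above 0.5 N or contact force between any of the fingers, the arm and tin_2 above 0.5 N).
It fails at once if the tray or a tin is tipped by more than about 20 degrees (angle between any of tray, tin_1, tin_2's own z axis and vertical above 0.35 rad).
It fails at once if the tray is dropped or pressed hard on the scale (over 20 N) (contact force between tray and scale above 20 N).
It fails at once if the jar, brush or magnifier is moved by more than 20 mm (distance of any of jar, brush, loupe from where it was at the start of the episode above 0.02 m).
It also fails if it takes over 72 s, if anything falls off the work surface, if the arm or the gripper's body presses on something with over 40 N, if the wrist force passes 120 N, or if a joint passes its speed limit or range.

## Working session

There is one attempt and no reset: what is moved stays moved. The work goes in short steps, Python scripts to look and compute and a tool call to move; the robot and the scene stay as the last step left them, time stands still between calls to the robot, and variables do not carry over. Pictures are saved under pics/ and viewed, at most 12 in all, crops included, and the job is handed in when it is done.

Besides the shell and the picture viewer there is one more tool, called after "Emit:" by a JSON object that holds its "name" and its "arguments", one argument or row to a line. servo_tool: Moves the arm, as the interface text tells. Shift numbers are shares of 80 mm and turn numbers shares of 60 degrees, none past 1 either way. Its arguments: {"type":"object","properties":{"delta_pos":{"type":"array"},"rot":{"type":"array"},"fingers":{"type":"array"},"squeeze":{"type":"number"}},"required":["delta_pos","rot","fingers"]}

```bash
mkdir -p pics
python3 - <<'E'
from cell import bot
import cv2,pickle
s=bot.sense();print(s)
d={}
for n in("scene","top"):
    c=bot.camera(n);d[n]=c
    cv2.imwrite(f"pics/{n}0.png",cv2.resize(c["image"][:,:,::-1],(800,600),interpolation=cv2.INTER_CUBIC))
    print(n,c["intrinsics"],c["extrinsics"],[k for k in c])
pickle.dump(d,open("cams.pkl","wb"))
E
```

```text
{'t': 0.0, 'joint_positions': array([-1.07936871e+00,  3.85543173e-01,  6.62648965e-03, -5.11938509e-04,
       -1.19396967e+00, -2.58592875e-01]), 'joint_vel': array([-0.00013522, -0.00101921,  0.00022872,  0.00207632, -0.00171212,
       -0.00023788]), 'tau': array([ 2.27789542e-05, -3.90667534e+01,  1.87407088e+01,  4.22013760e+00,
        1.09680853e-02, -2.03557165e-04]), 'tcp_pos': array([ 144.10378273, -607.59527711,  243.46595431]), 'orientation': array([[-9.73059768e-01, -2.30552307e-01, -5.66543042e-04],
       [-2.30552991e-01,  9.73057575e-01,  2.06727837e-03],
       [ 7.46632009e-05,  2.14220361e-03, -9.99997703e-01]]), 'wrist_force': array([0.59360264, 0.17620324, 0.2081646 ]), 'ft_torque': array([0.00192783, 0.05154709, 0.01412365]), 'gripper_force': 0.0, 'grip_width': 0.9985504429005586}
scene [[386.84767508   0.         255.55989062]
 [  0.         386.84767508 189.57418251]
 [  0.           0.           1.        ]] [[-6.77517452e-01  5.41097648e-01 -4.98180126e-01 -9.84218053e+00]
 [-7.35505440e-01 -4.99687977e-01  4.57540898e-01  5.39924439e+02]
 [-1.36031561e-03  6.76406136e-01  7.36527589e-01  9.29878756e+02]
 [ 0.00000000e+00  0.00000000e+00  0.00000000e+00  1.00000000e+00]] ['image', 'intrinsics', 'extrinsics']
top [[497.41668186   0.         263.80138056]
 [  0.         497.41668186 185.75330926]
 [  0.           0.           1.        ]] [[ 1.58016282e-02  9.89019530e-01 -1.46937665e-01  3.04166359e+02]
 [-9.99868846e-01  1.61516612e-02  1.18929752e-03  2.65047358e+01]
 [ 3.54952587e-03  1.46899601e-01  9.89145039e-01  1.65896028e+03]
 [ 0.00000000e+00  0.00000000e+00  0.00000000e+00  1.00000000e+00]] ['image', 'intrinsics', 'extrinsics']
```

View pics/top0.png

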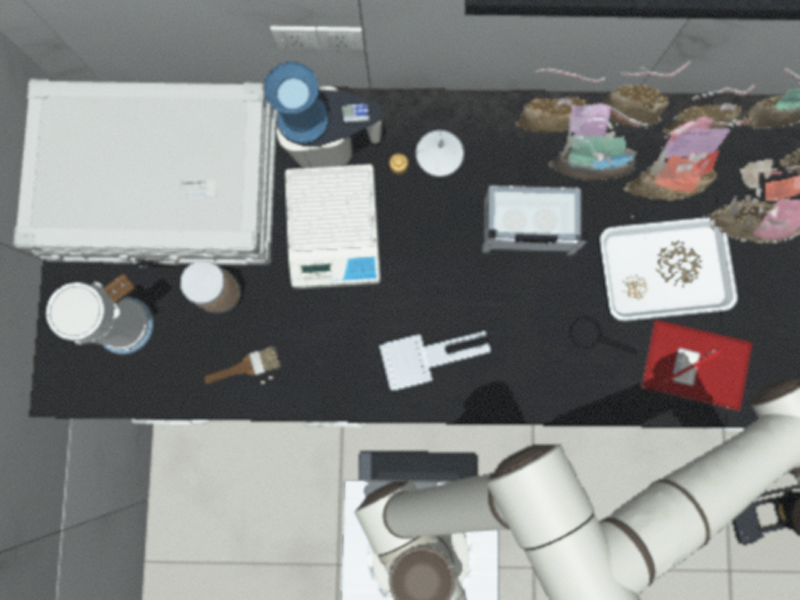

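View pics/scene0.png

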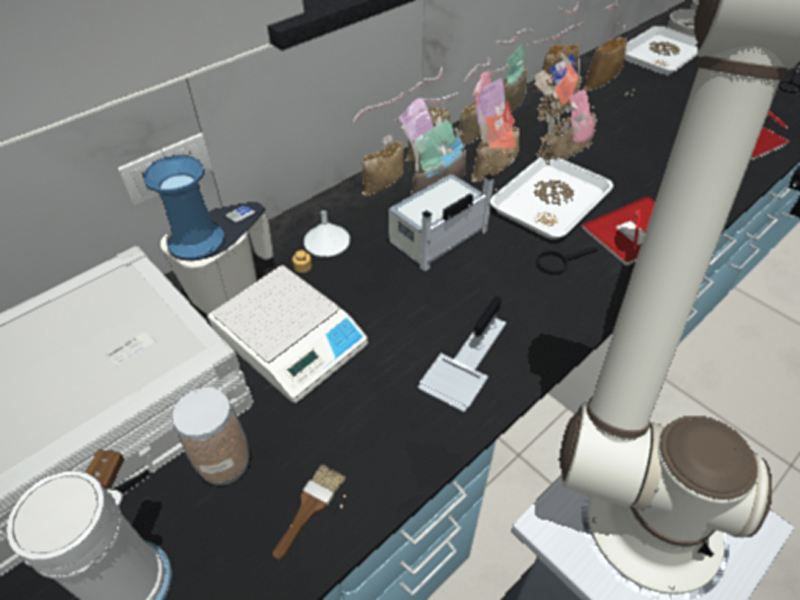

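The top view shows the scale at (333,225), the box at (535,218) and the lifter lying at (435,358) with its blade toward +y. The magnifier is at (600,335), the brush at (240,365) and the jar at (210,287). I'll enlarge the working area of both views.

Run:
```python
import cv2,pickle
d=pickle.load(open("cams.pkl","rb"))
t=d["top"]["image"][104:254,178:378,::-1]
cv2.imwrite("pics/topc.png",cv2.resize(t,(800,600),interpolation=cv2.INTER_CUBIC))
t=d["scene"]["image"][105:270,125:345,::-1]
cv2.imwrite("pics/scenec.png",cv2.resize(t,None,fx=3.6,fy=3.6,interpolation=cv2.INTER_CUBIC))
```

```text
(no output)
```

View pics/topc.png

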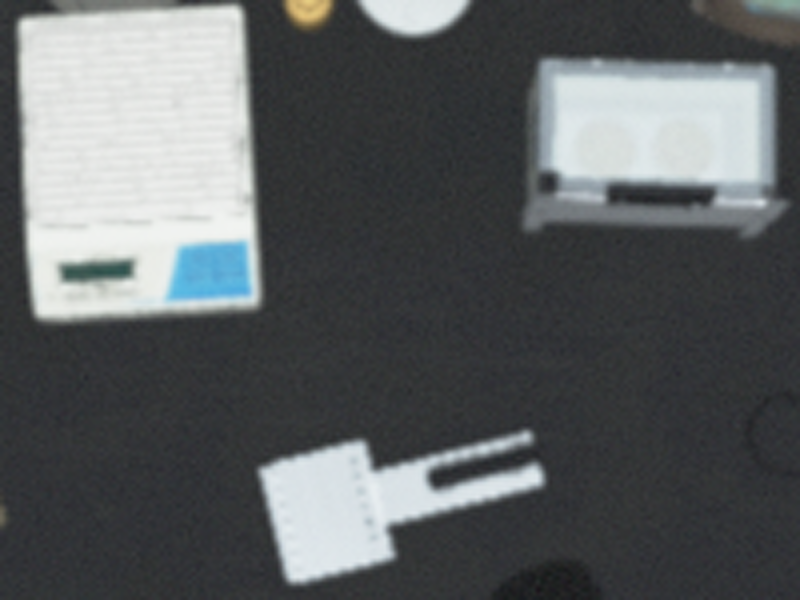

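View pics/scenec.png

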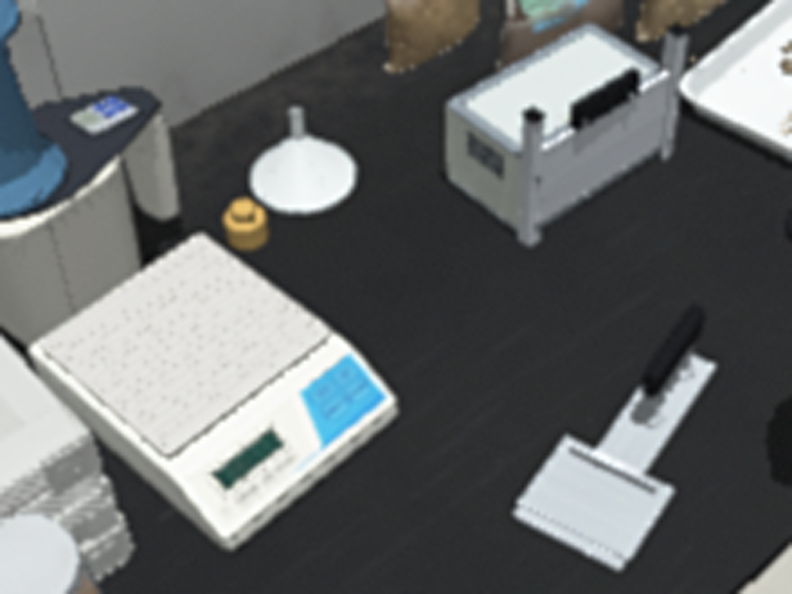

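```bash
cat > h.py <<'E'
import numpy as np,pickle,cv2
from scipy.optimize import least_squares
d=pickle.load(open("cams.pkl","rb"))
OFF={"top":(178,104,4.0),"scene":(125,105,3.6)}
def proj(n,P):
    c=d[n];E=c["extrinsics"];p=(np.atleast_2d(P)-E[:3,3])@E[:3,:3]
    K=c["intrinsics"];q=np.c_[p[:,0],-p[:,1],-p[:,2]]@K.T
    return q[:,:2]/q[:,2:]
def crop(n,uv):
    ox,oy,s=OFF[n];return (np.asarray(uv)+.5)*s-.5-np.array([ox,oy])*s
def W(p,P):
    c,s=np.cos(p[2]),np.sin(p[2]);P=np.atleast_2d(P).astype(float)
    return np.c_[p[0]+c*P[:,0]-s*P[:,1],p[1]+s*P[:,0]+c*P[:,1],P[:,2]]
def fit(pts,p0,hfix=None):
    def f(p):
        r=[]
        for n,uv,P in pts:
            P=np.array(P,float)
            if len(p)>3 and len(P)==4: P[2]+=p[3]
            r.append((crop(n,proj(n,W(p,P[:3])))[0]-uv)/(3.8))
        return np.concatenate(r)
    s=least_squares(f,p0,loss="soft_l1");r=f(s.x).reshape(-1,2)
    return s.x,r
E
python3 - <<'E'
from h import *
np.set_printoptions(precision=2,suppress=True)
box=[("top",(540,59),(61,95,101)),("top",(775,65),(61,-95,101)),("top",(607,191),(-50,42,132,1)),("top",(715,195),(-50,-42,132,1)),
("scene",(447,103),(61,95,101)),("scene",(588,25),(61,-95,101)),("scene",(574,102),(-50,42,132,1)),("scene",(636,72),(-50,-42,132,1)),
("scene",(533,114),(-54,90,156)),("scene",(676,32),(-54,-90,156))]
lif=[("top",(259,467),(175,50,3)),("top",(290,585),(175,-50,3)) ]
lif=[("top",(259,467),(175,-50,3)),("top",(290,585),(175,50,3)),("top",(545,485),(-50,22,3)),("top",(532,432),(-50,-22,3)),
("scene",(516,511),(175,-50,3)),("scene",(621,570),(175,50,3)),("scene",(717,364),(-50,22,3)),
("scene",(702,310),(-46,0,74)),("scene",(652,383),(46,0,74))]
pan=[("top",(18,18),(86,88,63)),("top",(243,8),(86,-88,63)),("top",(28,226),(-86,88,63)),("top",(252,216),(-86,-88,63)),
("scene",(200,235),(86,-88,63)),("scene",(332,338),(-86,-88,63)),("scene",(170,455),(-86,88,63)),("scene",(33,350),(86,88,63))]
for nm,p,p0 in(("box",box,[700,-180,0,0]),("lifter",lif,[480,0,1.7]),("pan",pan,[700,230,0])):
    x,r=fit(p,p0);print(nm,x,np.degrees(x[2]));print(r.T)
# bystanders & lip spots (top uncropped 800x600 view pixel /1.5625)
def ray(u,v,z,n="top"):
    c=d[n];K=c["intrinsics"];E=c["extrinsics"]
    q=np.linalg.inv(K)@[u,v,1];w=E[:3,:3]@[q[0],-q[1],-q[2]];return E[:3,3]+w*(z-E[2,3])/w[2]
for nm,u,v in(("loupe",585,332),("loupeend",635,352),("brushtip",278,360),("tableedge",420,420),("jarfoot",222,295),("funnel",440,155),("traycorner",608,315),("knob",398,163)):print(nm,ray(u*.64,v*.64,0))
E
```

```text
box [ 693.38 -223.31   -0.02    2.46] -1.20440494648694
[[-0.03 -0.01  0.44  0.23 -0.81  0.25 -1.15 -0.18  0.31  0.2 ]
 [ 0.63  1.32 -0.47 -0.48  0.16 -0.62  1.72 -0.62  0.24 -0.15]]
lifter [428.54 -90.07 -10.73] -615.0382265666702
[[ 0.66  0.06 -0.04 -0.19 -1.29  0.33 -0.14 -0.17 -0.41]
 [ 0.25  0.11  0.34  0.83  0.32  0.1   0.57 -1.65 -2.  ]]
pan [713.   200.27   0.08] 4.42832740584328
[[ 1.54 -1.88  1.01 -1.29 -0.22 -0.   -1.37  0.11]
 [ 1.65  1.03  0.39 -0.35 -0.66 -1.81  0.47 -2.1 ]]
loupe [ 466.21 -347.12    0.  ]
loupeend [ 425.09 -453.22    0.  ]
brushtip [395.87 307.69   0.  ]
tableedge [274.66   3.7    0.  ]
jarfoot [533.55 433.98   0.  ]
funnel [854.48 -32.31   0.  ]
traycorner [ 503.67 -397.22    0.  ]
knob [834.54  60.38   0.  ]
```

Fits: the shutter grip is at about (643,-222,134) with the box yawed -1.2°. The lifter is at (428.5,-90) with yaw 105°, and the pan centre at (713,200) with yaw 4.4°. Next I move toward the shutter grip.

Emit:
{"name": "servo_tool", "arguments": {
  "delta_pos": [
    [0.3, 0.23, 0],
    [0.5, 0.385, 0],
    [0.55, 0.42, 0],
    [0.55, 0.42, 0],
    [0.55, 0.42, 0],
    [0.55, 0.42, 0],
    [0.55, 0.42, 0],
    [0.55, 0.42, 0],
    [0.5, 0.385, 0],
    [0.4, 0.31, 0]
  ],
  "rot": [
    [0, 0, 0.126],
    [0, 0, 0.126],
    [0, 0, 0.126],
    [0, 0, 0.126],
    [0, 0, 0.126],
    [0, 0, 0.126],
    [0, 0, 0.126],
    [0, 0, 0.126],
    [0, 0, 0.126],
    [0, 0, 0.126]
  ],
  "fingers": [50, 50, 50, 50, 50, 50, 50, 50, 50, 50],
  "squeeze": 40
}}

```text
t: 1.35
tcp_pos: [545.5, -300.1, 243.9]
orientation: [[-0.013, -1.0, -0.001], [-1.0, 0.013, 0.0], [-0.0, 0.001, -1.0]]
wrist_force: [-0.2, 0.9, -0.7]
grip_width: 0.575
gripper_force: 0.0
```

Emit:
{"name": "servo_tool", "arguments": {
  "delta_pos": [
    [0.3, 0.24, 0],
    [0.35, 0.28, 0],
    [0.35, 0.28, 0],
    [0.2, 0.16, 0],
    [0.025, 0.02, -0.1],
    [0, 0, -0.3],
    [0, 0, -0.35],
    [0, 0, -0.35],
    [0, 0, -0.25],
    [0, 0, -0.06]
  ],
  "rot": [
    [0, 0, 0],
    [0, 0, 0],
    [0, 0, 0],
    [0, 0, 0],
    [0, 0, 0],
    [0, 0, 0],
    [0, 0, 0],
    [0, 0, 0],
    [0, 0, 0],
    [0, 0, 0]
  ],
  "fingers": [50, 50, 50, 50, 50, 50, 50, 50, 50, 50]
}}

```text
t: 2.6
tcp_pos: [640.1, -224.1, 129.7]
orientation: [[-0.02, -1.0, -0.004], [-1.0, 0.02, 0.001], [-0.001, 0.004, -1.0]]
wrist_force: [1.3, 0.2, -0.7]
grip_width: 0.576
gripper_force: 0.0
```

Emit:
{"name": "servo_tool", "arguments": {
  "delta_pos": [
    [0, 0, 0],
    [0, 0, 0],
    [0, 0, 0],
    [0, 0, 0],
    [0, 0, 0],
    [0, 0, 0.05],
    [0, 0, 0.1],
    [0, 0, 0.15],
    [0, 0, 0.15],
    [0, 0, 0.15]
  ],
  "rot": [
    [0, 0, 0],
    [0, 0, 0],
    [0, 0, 0],
    [0, 0, 0],
    [0, 0, 0],
    [0, 0, 0],
    [0, 0, 0],
    [0, 0, 0],
    [0, 0, 0],
    [0, 0, 0]
  ],
  "fingers": [0, 0, 0, 0, 0, 0, 0, 0, 0, 0]
}}

```text
t: 3.85
tcp_pos: [643.7, -223.3, 179.0]
orientation: [[-0.018, -1.0, 0.003], [-1.0, 0.018, -0.0], [0.0, -0.003, -1.0]]
wrist_force: [7.2, -0.8, -5.7]
grip_width: 0.135
gripper_force: 40.0
```

Emit:
{"name": "servo_tool", "arguments": {
  "delta_pos": [
    [0, 0, 0.15],
    [0, 0, 0.15],
    [0, 0, 0.08],
    [0, 0, 0.03],
    [0, 0, 0],
    [0, 0, 0],
    [0, 0, 0],
    [0, 0, 0],
    [0, 0, 0],
    [0, 0, 0]
  ],
  "rot": [
    [0, 0, 0],
    [0, 0, 0],
    [0, 0, 0],
    [0, 0, 0],
    [0, 0, 0],
    [0, 0, 0],
    [0, 0, 0],
    [0, 0, 0],
    [0, 0, 0],
    [0, 0, 0]
  ],
  "fingers": [0, 0, 0, 0, 0, 0, 50, 50, 50, 50]
}}

```text
t: 5.1
tcp_pos: [642.0, -223.3, 212.7]
orientation: [[-0.019, -1.0, -0.0], [-1.0, 0.019, 0.0], [-0.0, 0.0, -1.0]]
wrist_force: [-0.4, 0.2, -0.3]
grip_width: 0.498
gripper_force: 0.0
```

Emit:
{"name": "servo_tool", "arguments": {
  "delta_pos": [
    [0, 0, 0.3],
    [0, 0, 0.4],
    [-0.3, 0.21, 0],
    [-0.5, 0.35, 0],
    [-0.5, 0.35, 0],
    [-0.5, 0.35, -0.1],
    [-0.5, 0.35, -0.25],
    [-0.3, 0.21, -0.35],
    [-0.13, 0.09, -0.4],
    [0, 0, -0.4]
  ],
  "rot": [
    [0, 0, 0],
    [0, 0, 0],
    [0, 0, 0.05],
    [0, 0, 0.05],
    [0, 0, 0.05],
    [0, 0, 0.05],
    [0, 0, 0.04],
    [0, 0, 0.03],
    [0, 0, 0],
    [0, 0, 0]
  ],
  "fingers": [60, 60, 60, 60, 60, 60, 60, 60, 60, 60]
}}

```text
t: 6.35
tcp_pos: [423.1, -70.1, 148.5]
orientation: [[0.262, -0.965, 0.002], [-0.965, -0.262, 0.0], [0.0, -0.002, -1.0]]
wrist_force: [0.1, -0.1, 0.4]
grip_width: 0.692
gripper_force: 0.0
```

Run:
```python
from cell import bot
import cv2
s=bot.sense();print(s["t"],s["tcp_pos"])
c=bot.camera("scene")["image"]
cv2.imwrite("pics/s1.png",cv2.resize(c[90:290,120:390,::-1],None,fx=2.9,fy=2.9,interpolation=cv2.INTER_CUBIC))
```

```text
6.35 [423.07168698 -70.06272681 148.50125454]
```

View pics/s1.png

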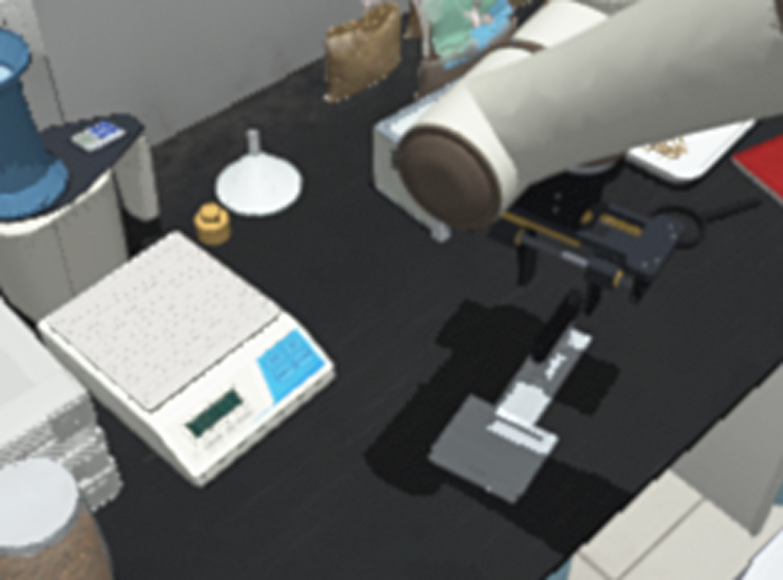

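The gripper straddles the bar, with fingers at (525,270) and (590,300) and the bar at (560,320). The 190 mm body dimension runs along the closing line. Next I go down and pinch.

Emit:
{"name": "servo_tool", "arguments": {
  "delta_pos": [
    [0, 0, -0.3],
    [0, 0, -0.4],
    [0, 0, -0.3],
    [0, 0, -0.09],
    [0, 0, 0],
    [0, 0, 0],
    [0, 0, 0],
    [0, 0, 0],
    [0, 0, 0],
    [0, 0, 0]
  ],
  "rot": [
    [0, 0, 0],
    [0, 0, 0],
    [0, 0, 0],
    [0, 0, 0],
    [0, 0, 0],
    [0, 0, 0],
    [0, 0, 0],
    [0, 0, 0],
    [0, 0, 0],
    [0, 0, 0]
  ],
  "fingers": [60, 60, 60, 60, 60, 0, 0, 0, 0, 0],
  "squeeze": 60
}}

```text
t: 7.65
tcp_pos: [424.1, -70.5, 61.5]
orientation: [[0.261, -0.965, 0.001], [-0.965, -0.261, 0.0], [0.0, -0.001, -1.0]]
wrist_force: [0.7, 0.2, -1.0]
grip_width: 0.206
gripper_force: 0.4
```

Run:
```python
from cell import bot
s=bot.sense();print(s["t"],s["tcp_pos"],s["grip_width"],s["joint_positions"].round(3))
```

```text
7.65 [424.07276211 -70.46334104  61.47240507] 0.20635899479325012 [ 0.216  0.304 -0.691  0.    -0.575  0.048]
```

Emit:
{"name": "servo_tool", "arguments": {
  "delta_pos": [
    [0, 0, 0],
    [0, 0, 0.1],
    [0, 0, 0.25],
    [0, 0, 0.3],
    [0.04, -0.15, 0.1],
    [0.04, -0.15, 0],
    [0.04, -0.15, 0],
    [0.04, -0.15, 0],
    [0.04, -0.15, 0],
    [0.04, -0.15, 0]
  ],
  "rot": [
    [0, 0, 0],
    [0, 0, 0],
    [0, 0, 0],
    [0, 0, -0.06],
    [0, 0, -0.12],
    [0, 0, -0.13],
    [0, 0, -0.13],
    [0, 0, -0.13],
    [0, 0, -0.13],
    [0, 0, -0.13]
  ],
  "fingers": [0, 0, 0, 0, 0, 0, 0, 0, 0, 0]
}}

```text
t: 8.9
tcp_pos: [442.3, -142.9, 121.3]
orientation: [[-0.573, -0.82, -0.002], [-0.82, 0.573, 0.0], [0.001, 0.001, -1.0]]
wrist_force: [-0.4, 0.1, -2.6]
grip_width: 0.183
gripper_force: 60.0
```

Emit:
{"name": "servo_tool", "arguments": {
  "delta_pos": [
    [0.04, -0.15, 0],
    [0.04, -0.15, 0],
    [0.04, -0.15, 0],
    [0.04, -0.15, 0],
    [0.04, -0.15, 0],
    [0.04, -0.12, 0],
    [0.01, -0.08, 0],
    [0, 0, 0],
    [0, 0, 0],
    [0, 0, 0]
  ],
  "rot": [
    [0, 0, -0.14],
    [0, 0, -0.14],
    [0, 0, -0.14],
    [0, 0, -0.14],
    [0, 0, -0.14],
    [0, 0, -0.14],
    [0, 0, -0.1],
    [0, 0, 0],
    [0, 0, 0],
    [0, 0, 0]
  ],
  "fingers": [0, 0, 0, 0, 0, 0, 0, 0, 0, 0]
}}

```text
t: 10.15
tcp_pos: [462.8, -218.2, 121.4]
orientation: [[-1.0, 0.017, -0.0], [0.017, 1.0, 0.0], [0.0, 0.0, -1.0]]
wrist_force: [-0.8, -1.0, -2.1]
grip_width: 0.173
gripper_force: 60.0
```

Run:
```python
from cell import bot
import cv2,pickle,numpy as np
s=bot.sense();print(s["t"],s["tcp_pos"],s["orientation"].round(3).tolist(),s["grip_width"],s["joint_positions"].round(3))
o=[]
for n,(y,x,h,w,f) in {"top":(105,290,110,110,4),"scene":(90,225,110,110,3.5)}.items():
    c=bot.camera(n);pickle.dump(c,open(f"{n}2.pkl","wb"))
    o.append(cv2.resize(c["image"][y:y+h,x:x+w,::-1],(395,395),interpolation=cv2.INTER_CUBIC))
cv2.imwrite("pics/s2.png",np.hstack(o))
```

```text
10.15 [ 462.79903422 -218.2227335   121.36302676] [[-1.0, 0.017, -0.0], [0.017, 1.0, 0.0], [0.0, 0.0, -1.0]] 0.17300016848919883 [-0.123  0.324 -0.434 -0.    -0.812 -1.465]
```

View pics/s2.png

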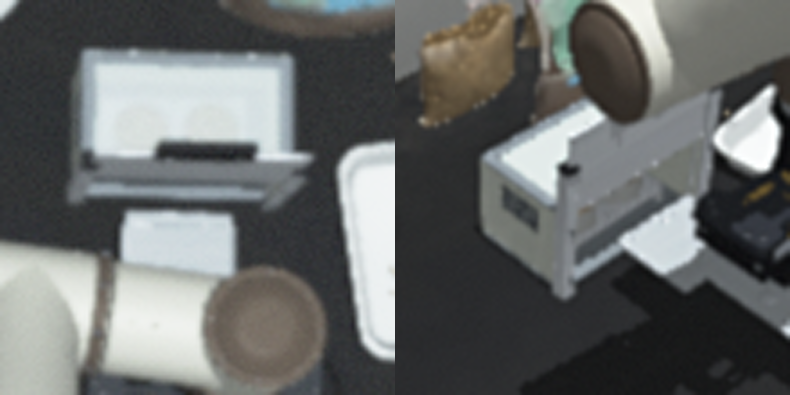

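Run:
```python
from h import *
np.set_printoptions(precision=1,suppress=True)
def R(n,u,v):
    c=d[n];K=c["intrinsics"];E=c["extrinsics"];q=np.linalg.inv(K)@[u,v,1]
    w=E[:3,:3]@[q[0],-q[1],-q[2]];return E[:3,3],w/np.linalg.norm(w)
f=395/110
T=lambda a,b:R("top",290-.5+(a+.5)/f,105-.5+(b+.5)/f)
S=lambda a,b:R("scene",225-.5+(a-395+.5)/f,90-.5+(b+.5)/f)
o1,w1=T(268,325);o2,w2=S(608,60)
A=np.c_[w1,-w2];t=np.linalg.lstsq(A,o2-o1,rcond=None)[0]
print("cap",o1+t[0]*w1,o2+t[1]*w2)
for ab in((122,212),(237,212)):
    o,w=T(*ab);print("tip top",o+w*(63-o[2])/w[2])
for ab in((620,240),(691,197)):
    o,w=S(*ab);print("tip scene",o+w*(63-o[2])/w[2])
o,w=T(205,150);print("grip strip",o+w*(217-o[2])/w[2])
```

```text
cap [ 485.3 -253.8  293.2] [ 606.4 -135.4  285. ]
tip top [ 617.3 -169.6   63. ]
tip top [ 619.1 -274.3   63. ]
tip scene [ 614.5 -176.1   63. ]
tip scene [ 610.8 -268.7   63. ]
grip strip [ 640.4 -219.4  217. ]
```

The blade is level and centred: the tip corners at (122,212) and (237,212) in the top view give a tip at (618,-222), as planned. The shutter is up. Next I lower and insert.

Emit:
{"name": "servo_tool", "arguments": {
  "delta_pos": [
    [0, 0, -0.15],
    [0, 0, -0.25],
    [0, 0, -0.15],
    [0, -0.01, 0],
    [0.05, 0, 0],
    [0.1, 0, 0],
    [0.12, 0, 0],
    [0.12, -0.01, 0],
    [0.12, 0, 0],
    [0.08, 0, 0]
  ],
  "rot": [
    [0, 0, 0],
    [0, 0, 0],
    [0, 0, 0],
    [0, 0, -0.003],
    [0, 0, 0],
    [0, 0, 0],
    [0, 0, 0],
    [0, 0, 0],
    [0, 0, 0],
    [0, 0, 0]
  ],
  "fingers": [0, 0, 0, 0, 0, 0, 0, 0, 0, 0]
}}

```text
t: 11.5
tcp_pos: [511.0, -220.1, 77.3]
orientation: [[-1.0, 0.022, 0.0], [0.022, 1.0, -0.0], [-0.0, -0.0, -1.0]]
wrist_force: [-0.0, 0.1, -2.4]
grip_width: 0.182
gripper_force: 60.0
```

Run:
```python
from cell import bot
import cv2,numpy as np
s=bot.sense();print(s["t"],s["tcp_pos"],s["wrist_force"],s["ft_torque"],s["grip_width"])
c=bot.camera("scene")["image"][115:185,250:350,::-1]
cv2.imwrite("pics/s3.png",cv2.resize(c,None,fx=7,fy=7,interpolation=cv2.INTER_CUBIC))
```

```text
11.5 [ 510.98418404 -220.11007334   77.26785742] [-0.0178055   0.07654294 -2.43531022] [ 0.0569595   0.05743051 -0.02187443] 0.1821350859228027
```

View pics/s3.png

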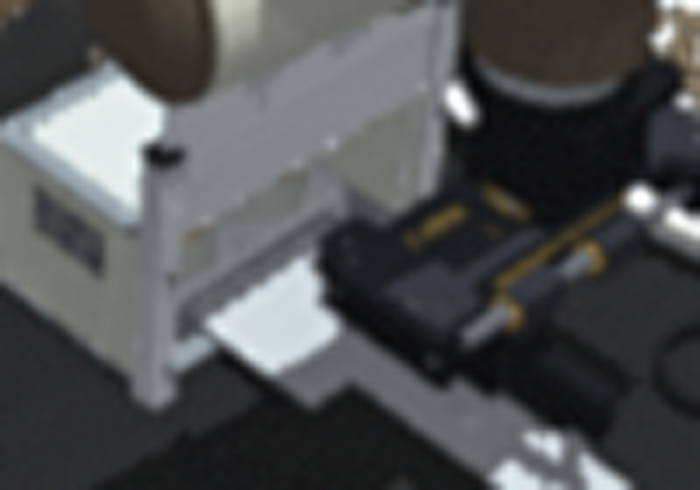

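The blade tip (205,320 to 310,255) has entered the opening below the tray front at (250,265). No contact force so far, so I continue.

Emit:
{"name": "servo_tool", "arguments": {
  "delta_pos": [
    [0.06, 0, 0],
    [0.09, 0, 0],
    [0.09, -0.01, 0],
    [0.09, 0, 0],
    [0.09, 0, 0],
    [0.09, 0, 0],
    [0.09, -0.01, 0],
    [0.09, 0, 0],
    [0.06, 0, 0],
    [0.03, 0, 0]
  ],
  "rot": [
    [0, 0, 0],
    [0, 0, 0],
    [0, 0, 0],
    [0, 0, 0],
    [0, 0, 0],
    [0, 0, 0],
    [0, 0, 0],
    [0, 0, 0],
    [0, 0, 0],
    [0, 0, 0]
  ],
  "fingers": [0, 0, 0, 0, 0, 0, 0, 0, 0, 0]
}}

```text
t: 12.8
tcp_pos: [572.8, -221.7, 77.3]
orientation: [[-1.0, 0.022, -0.0], [0.022, 1.0, 0.0], [0.0, 0.0, -1.0]]
wrist_force: [-0.4, -0.7, -2.5]
grip_width: 0.177
gripper_force: 60.0
```

Emit:
{"name": "servo_tool", "arguments": {
  "delta_pos": [
    [0, 0, 0.02],
    [0, 0, 0.02],
    [0, 0, 0.02],
    [0, 0, 0.02],
    [0, 0, 0.03],
    [0, 0, 0.03],
    [0, 0, 0.03],
    [0, 0, 0.03],
    [0, 0, 0.02],
    [0, 0, 0]
  ],
  "rot": [
    [0, 0, 0],
    [0, 0, 0],
    [0, 0, 0],
    [0, 0, 0],
    [0, 0, 0],
    [0, 0, 0],
    [0, 0, 0],
    [0, 0, 0],
    [0, 0, 0],
    [0, 0, 0]
  ],
  "fingers": [0, 0, 0, 0, 0, 0, 0, 0, 0, 0]
}}

```text
t: 14.05
tcp_pos: [572.7, -221.7, 95.1]
orientation: [[-1.0, 0.022, 0.0], [0.022, 1.0, -0.0], [-0.0, -0.0, -1.0]]
wrist_force: [0.3, 0.4, -5.3]
grip_width: 0.177
gripper_force: 60.0
```

Run:
```python
from cell import bot
import cv2,numpy as np
s=bot.sense();print(s["t"],s["tcp_pos"],s["wrist_force"],s["ft_torque"],s["grip_width"])
c=bot.camera("scene")["image"][115:185,250:350,::-1]
cv2.imwrite("pics/s4.png",cv2.resize(c,None,fx=7,fy=7,interpolation=cv2.INTER_CUBIC))
```

```text
14.05 [ 572.68351922 -221.72078125   95.13496444] [ 0.2723741   0.38584935 -5.34683413] [-0.00480346  0.36346231  0.031554  ] 0.1772280011148868
```

View pics/s4.png

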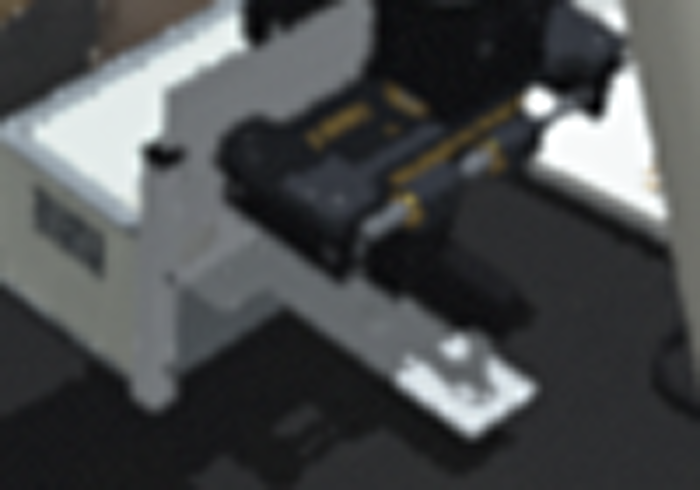

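The tray's weight (about 2.8 N) is on the blade, and the blade at (230,290) and neck look level. Next I draw it out gently.

Emit:
{"name": "servo_tool", "arguments": {
  "delta_pos": [
    [-0.03, 0, 0],
    [-0.06, 0, 0],
    [-0.1, 0, 0],
    [-0.14, 0.01, 0],
    [-0.18, 0, 0],
    [-0.2, 0.01, 0],
    [-0.22, 0, 0],
    [-0.22, 0.01, 0],
    [-0.22, 0, 0],
    [-0.2, 0.01, 0]
  ],
  "rot": [
    [0, 0, 0],
    [0, 0, 0],
    [0, 0, 0],
    [0, 0, 0],
    [0, 0, 0],
    [0, 0, 0],
    [0, 0, 0],
    [0, 0, 0],
    [0, 0, 0],
    [0, 0, 0]
  ],
  "fingers": [0, 0, 0, 0, 0, 0, 0, 0, 0, 0]
}}

```text
t: 15.35
tcp_pos: [445.6, -218.5, 95.2]
orientation: [[-1.0, 0.022, 0.0], [0.022, 1.0, -0.0], [-0.0, -0.0, -1.0]]
wrist_force: [-0.2, -0.3, -3.9]
grip_width: 0.179
gripper_force: 60.0
```

Emit:
{"name": "servo_tool", "arguments": {
  "delta_pos": [
    [-0.18, 0, 0],
    [-0.16, 0, 0],
    [-0.12, 0, 0],
    [-0.08, 0, 0.03],
    [-0.05, 0, 0.08],
    [-0.02, 0.02, 0.12],
    [0, 0.04, 0.12],
    [0, 0.07, 0.1],
    [0, 0.1, 0.07],
    [0, 0.14, 0.04]
  ],
  "rot": [
    [0, 0, 0],
    [0, 0, 0],
    [0, 0, 0],
    [0, 0, 0],
    [0, 0, 0],
    [0, 0, 0],
    [0, 0, 0],
    [0, 0, 0],
    [0, 0, 0],
    [0, 0, 0]
  ],
  "fingers": [0, 0, 0, 0, 0, 0, 0, 0, 0, 0]
}}

```text
t: 16.6
tcp_pos: [398.3, -188.2, 140.1]
orientation: [[-1.0, 0.022, 0.0], [0.022, 1.0, 0.0], [-0.0, 0.0, -1.0]]
wrist_force: [0.0, 0.6, -4.8]
grip_width: 0.177
gripper_force: 60.0
```

Emit:
{"name": "servo_tool", "arguments": {
  "delta_pos": [
    [0, 0.18, 0],
    [0, 0.23, 0],
    [0, 0.27, 0],
    [0, 0.29, 0],
    [0, 0.29, 0],
    [0, 0.29, 0],
    [0, 0.29, 0],
    [0, 0.29, 0],
    [0, 0.29, 0],
    [0, 0.29, 0]
  ],
  "rot": [
    [0, 0, 0],
    [0, 0, 0],
    [0, 0, 0],
    [0, 0, 0],
    [0, 0, 0],
    [0, 0, 0],
    [0, 0, 0],
    [0, 0, 0],
    [0, 0, 0],
    [0, 0, 0]
  ],
  "fingers": [0, 0, 0, 0, 0, 0, 0, 0, 0, 0]
}}

```text
t: 17.85
tcp_pos: [397.6, 29.3, 139.5]
orientation: [[-1.0, 0.021, -0.001], [0.021, 1.0, 0.0], [0.001, 0.0, -1.0]]
wrist_force: [0.7, 0.2, -6.1]
grip_width: 0.179
gripper_force: 60.0
```

Emit:
{"name": "servo_tool", "arguments": {
  "delta_pos": [
    [0, 0.28, 0],
    [0, 0.27, 0],
    [0, 0.26, 0],
    [0.01, 0.24, 0],
    [0.01, 0.22, 0],
    [0.02, 0.19, 0],
    [0.02, 0.15, 0],
    [0.01, 0.1, 0],
    [0, 0.06, 0],
    [0, 0.03, 0]
  ],
  "rot": [
    [0, 0, 0.01],
    [0, 0, 0.01],
    [0, 0, 0.01],
    [0, 0, 0.01],
    [0, 0, 0.01],
    [0, 0, 0.01],
    [0, 0, 0.01],
    [0, 0, 0.01],
    [0, 0, 0.01],
    [0, 0, 0.005]
  ],
  "fingers": [0, 0, 0, 0, 0, 0, 0, 0, 0, 0]
}}

```text
t: 19.1
tcp_pos: [403.7, 171.8, 139.7]
orientation: [[-0.997, -0.078, -0.0], [-0.078, 0.997, -0.0], [0.0, -0.0, -1.0]]
wrist_force: [-0.6, -0.4, -4.7]
grip_width: 0.174
gripper_force: 60.0
```

Run:
```python
from cell import bot
import cv2,numpy as np,pickle
s=bot.sense();print(s["t"],s["tcp_pos"],s["wrist_force"],s["orientation"].round(3).tolist())
t=bot.camera("top")["image"];c=bot.camera("scene")["image"]
a=cv2.resize(t[95:195,170:270,::-1],(400,400),interpolation=cv2.INTER_CUBIC)
b=cv2.resize(c[150:250,125:225,::-1],(400,400),interpolation=cv2.INTER_CUBIC)
cv2.imwrite("pics/s5.png",np.hstack([a,b]))
```

```text
19.1 [403.69106252 171.82841801 139.66449414] [-0.55119136 -0.39931334 -4.722139  ] [[-0.997, -0.078, -0.0], [-0.078, 0.997, -0.0], [0.0, -0.0, -1.0]]
```

View pics/s5.png

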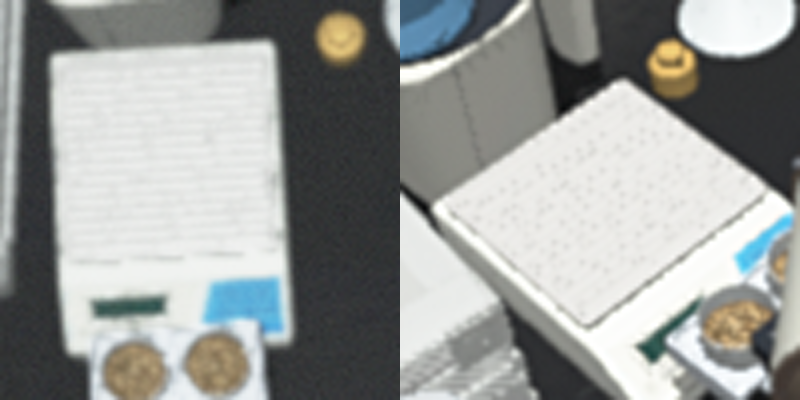

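The tray sits squarely on the blade, with tins at (135,370) and (217,363) in the top crop; the seam of the empty pan runs from (66,262) to (286,248). I'll refine the pan and tray positions.

Run:
```python
import h;from h import *
h.OFF={"top":(170,95,4.0),"scene":(125,150,4.0)}
np.set_printoptions(precision=2,suppress=True)
A=[("top",(52,57),(86,88,63)),("top",(273,42),(86,-88,63)),("top",(66,262),(-86,88,63)),("top",(286,248),(-86,-88,63))]
B=[("scene",(223,80),(86,-88,63)),("scene",(370,195),(-86,-88,63)),("scene",(187,327),(-86,88,63)),("scene",(38,207),(86,88,63))]
for q in(A,B,A+B):
    x,r=fit(q,[713,200,.08]);print("pan",x,np.degrees(x[2]),r.T.tolist())
tr=[("top",(135,370),(0,33,111.2)),("top",(217,363),(0,-33,111.2))]
x,r=fit(tr,[523,180,.08]);print("tray",x,np.degrees(x[2]),r)
```

```text
pan [715.82 197.96   0.09] 5.011524173847529 [[1.5219767310802461, -0.8961528564987619, 0.5065179507327182, -0.7908833327838083], [0.29606387995504463, 0.44364385276530155, -0.22234584452630052, -0.47766622883781756]]
pan [709.01 201.36   0.08] 4.72993860776373 [[-0.1875723339412018, 0.30468437334892123, -0.2516760636565981, 0.1454946686243973], [0.4312342558459274, -1.0547348214996228, 1.2818625116176166, -0.6607588091427368]]
pan [713.5  199.08   0.09] 4.980260019631361 [[1.1511651668172362, -1.253202004594384, 0.10027990794448646, -1.1828404263592587, -0.6036964983085407, -0.058967075804915975, -0.29307751237450036, -0.0031517752449872205], [0.985757233792607, 1.1608520511197633, 0.49112081206547636, 0.2641330104114858, -0.6853736969199979, -2.4743467576848546, -0.2202355222657927, -1.815772271586112]]
tray [529.94 182.35   0.1 ] 5.856962672173585 [[-0.24  0.02]
 [ 0.24 -0.02]]
```

Emit:
{"name": "servo_tool", "arguments": {
  "delta_pos": [
    [0, 0, 0.05],
    [0, 0, 0.08],
    [0, 0, 0.05],
    [0.03, 0, 0],
    [0.07, 0.01, 0],
    [0.11, 0.01, 0],
    [0.15, 0.01, 0],
    [0.19, 0.02, 0],
    [0.22, 0.02, 0],
    [0.24, 0.02, 0]
  ],
  "rot": [
    [0, 0, 0],
    [0, 0, 0],
    [0, 0, 0],
    [0, 0, 0],
    [0, 0, 0],
    [0, 0, 0],
    [0, 0, 0],
    [0, 0, 0],
    [0, 0, 0],
    [0, 0, 0]
  ],
  "fingers": [0, 0, 0, 0, 0, 0, 0, 0, 0, 0]
}}

```text
t: 20.45
tcp_pos: [486.0, 179.1, 153.9]
orientation: [[-0.997, -0.078, -0.0], [-0.078, 0.997, -0.0], [0.0, -0.0, -1.0]]
wrist_force: [0.5, 0.0, -4.4]
grip_width: 0.176
gripper_force: 60.0
```

Emit:
{"name": "servo_tool", "arguments": {
  "delta_pos": [
    [0.24, 0.02, 0],
    [0.24, 0.02, 0],
    [0.22, 0.02, 0],
    [0.19, 0.02, 0],
    [0.15, 0.01, 0],
    [0.11, 0.01, 0],
    [0.08, 0.01, 0],
    [0.05, 0, 0],
    [0.03, 0, 0],
    [0, 0, 0]
  ],
  "rot": [
    [0, 0, 0],
    [0, 0, 0],
    [0, 0, 0],
    [0, 0, 0],
    [0, 0, 0],
    [0, 0, 0],
    [0, 0, 0],
    [0, 0, 0],
    [0, 0, 0],
    [0, 0, 0]
  ],
  "fingers": [0, 0, 0, 0, 0, 0, 0, 0, 0, 0]
}}

```text
t: 21.7
tcp_pos: [589.3, 187.9, 154.2]
orientation: [[-0.997, -0.078, -0.0], [-0.078, 0.997, -0.0], [0.0, 0.0, -1.0]]
wrist_force: [-0.1, 0.3, -5.1]
grip_width: 0.177
gripper_force: 60.0
```

Run:
```python
from cell import bot
import cv2,numpy as np,pickle
s=bot.sense();print(s["t"],s["tcp_pos"],s["wrist_force"],s["orientation"].round(3).tolist())
t=bot.camera("top")["image"];c=bot.camera("scene")["image"]
a=cv2.resize(t[95:195,170:270,::-1],(400,400),interpolation=cv2.INTER_CUBIC)
b=cv2.resize(c[150:250,125:225,::-1],(400,400),interpolation=cv2.INTER_CUBIC)
cv2.imwrite("pics/s6.png",np.hstack([a,b]))
```

```text
21.7 [589.30295486 187.89806531 154.17557202] [-0.11051479  0.31813413 -5.07826453] [[-0.997, -0.078, -0.0], [-0.078, 0.997, -0.0], [0.0, 0.0, -1.0]]
```

View pics/s6.png

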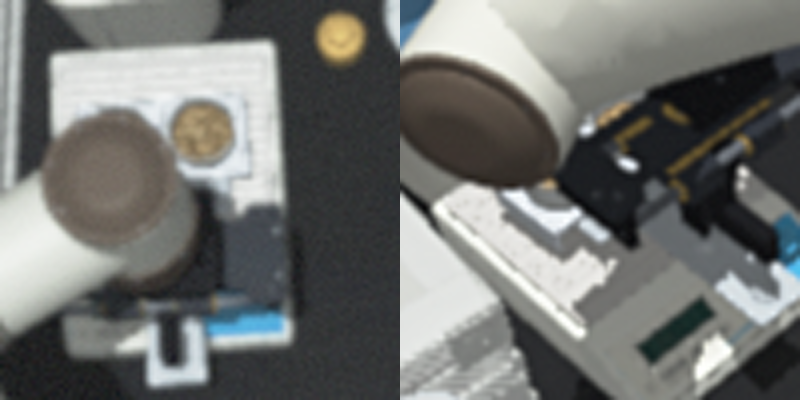

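Run:
```python
import h;from h import *
h.OFF={"top":(170,95,4.0)}
x,r=fit([("top",(202,130),(0,-33,125.7))]*1,[713,199,.083]);print(x)
f=lambda p:(crop("top",proj("top",W([p[0],p[1],.083],(0,-33,125.7))))[0]-(202,130))/4
print(least_squares(f,[713,199]).x)
```

```text
[7.12992281e+02 1.98780447e+02 1.39589040e-01]
[714.84791821 198.98782449]
```

Emit:
{"name": "servo_tool", "arguments": {
  "delta_pos": [
    [0, 0, -0.04],
    [0, 0, -0.06],
    [0, 0, -0.05],
    [0, 0, -0.03],
    [0, 0, -0.02],
    [0, 0, -0.01],
    [0, 0, -0.01],
    [0, 0, -0.01],
    [0, 0, -0.01],
    [0, 0, -0.01]
  ],
  "rot": [
    [0, 0, 0],
    [0, 0, 0],
    [0, 0, 0],
    [0, 0, 0],
    [0, 0, 0],
    [0, 0, 0],
    [0, 0, 0],
    [0, 0, 0],
    [0, 0, 0],
    [0, 0, 0]
  ],
  "fingers": [0, 0, 0, 0, 0, 0, 0, 0, 0, 0]
}}

```text
t: 23.05
tcp_pos: [589.8, 188.0, 134.6]
orientation: [[-0.997, -0.078, 0.001], [-0.078, 0.997, 0.0], [-0.001, 0.0, -1.0]]
wrist_force: [0.2, 0.5, -2.6]
grip_width: 0.181
gripper_force: 60.0
```

The tray is centred at (715,199) and the pan already carries the load. I lower the blade clear and draw it out.

Emit:
{"name": "servo_tool", "arguments": {
  "delta_pos": [
    [0, 0, -0.01],
    [0, 0, -0.01],
    [0, 0, -0.01],
    [0, 0, -0.01],
    [0, 0, -0.01],
    [0, 0, -0.01],
    [0, 0, -0.01],
    [0, 0, 0],
    [0, 0, 0],
    [0, 0, 0]
  ],
  "rot": [
    [0, 0, 0],
    [0, 0, 0],
    [0, 0, 0],
    [0, 0, 0],
    [0, 0, 0],
    [0, 0, 0],
    [0, 0, 0],
    [0, 0, 0],
    [0, 0, 0],
    [0, 0, 0]
  ],
  "fingers": [0, 0, 0, 0, 0, 0, 0, 0, 0, 0]
}}

```text
t: 24.3
tcp_pos: [589.5, 187.9, 128.6]
orientation: [[-0.997, -0.078, 0.0], [-0.078, 0.997, 0.0], [-0.0, 0.0, -1.0]]
wrist_force: [0.4, 0.3, -2.2]
grip_width: 0.178
gripper_force: 60.0
```

Emit:
{"name": "servo_tool", "arguments": {
  "delta_pos": [
    [-0.04, 0, 0],
    [-0.08, -0.01, 0],
    [-0.1, -0.01, 0],
    [-0.12, -0.01, 0],
    [-0.15, -0.01, 0],
    [-0.15, -0.01, 0],
    [-0.18, -0.015, 0],
    [-0.2, -0.015, 0],
    [-0.2, -0.015, 0],
    [-0.2, -0.015, 0]
  ],
  "rot": [
    [0, 0, 0],
    [0, 0, 0],
    [0, 0, 0],
    [0, 0, 0],
    [0, 0, 0],
    [0, 0, 0],
    [0, 0, 0],
    [0, 0, 0],
    [0, 0, 0],
    [0, 0, 0]
  ],
  "fingers": [0, 0, 0, 0, 0, 0, 0, 0, 0, 0]
}}

```text
t: 25.55
tcp_pos: [474.7, 178.9, 128.6]
orientation: [[-0.997, -0.078, 0.0], [-0.078, 0.997, 0.0], [-0.0, 0.0, -1.0]]
wrist_force: [0.9, 0.9, -2.3]
grip_width: 0.179
gripper_force: 60.0
```

Emit:
{"name": "servo_tool", "arguments": {
  "delta_pos": [
    [-0.25, -0.015, 0],
    [-0.25, -0.05, 0],
    [-0.15, -0.15, 0],
    [-0.05, -0.25, 0],
    [0, -0.35, 0],
    [0, -0.35, 0],
    [0, -0.35, 0],
    [0, -0.35, 0],
    [0, -0.25, 0],
    [0, -0.1, 0]
  ],
  "rot": [
    [0, 0, 0],
    [0, 0, 0],
    [0, 0, 0],
    [0, 0, 0],
    [0, 0, 0],
    [0, 0, 0],
    [0, 0, 0],
    [0, 0, 0],
    [0, 0, 0],
    [0, 0, 0]
  ],
  "fingers": [0, 0, 0, 0, 0, 0, 0, 0, 0, 0]
}}

```text
t: 26.8
tcp_pos: [419.6, 0.2, 128.6]
orientation: [[-0.997, -0.075, 0.0], [-0.075, 0.997, -0.0], [-0.0, -0.0, -1.0]]
wrist_force: [0.1, -0.2, -2.8]
grip_width: 0.179
gripper_force: 60.0
```

Emit:
{"name": "servo_tool", "arguments": {
  "delta_pos": [
    [0, 0, -0.1],
    [0, 0, -0.2],
    [0, 0, -0.2],
    [0, 0, -0.15],
    [0, 0, -0.08],
    [0, 0, -0.04],
    [0, 0, -0.02],
    [0, 0, -0.02],
    [0, 0, -0.01],
    [0, 0, 0]
  ],
  "rot": [
    [0, 0, 0],
    [0, 0, 0],
    [0, 0, 0],
    [0, 0, 0],
    [0, 0, 0],
    [0, 0, 0],
    [0, 0, 0],
    [0, 0, 0],
    [0, 0, 0],
    [0, 0, 0]
  ],
  "fingers": [0, 0, 0, 0, 0, 0, 0, 0, 0, 0]
}}

```text
t: 28.05
tcp_pos: [419.9, 1.9, 63.1]
orientation: [[-0.997, -0.078, 0.0], [-0.078, 0.997, 0.0], [-0.0, 0.0, -1.0]]
wrist_force: [-0.3, 1.0, -2.7]
grip_width: 0.179
gripper_force: 60.0
```

Emit:
{"name": "servo_tool", "arguments": {
  "delta_pos": [
    [0, 0, -0.01],
    [0, 0, -0.005],
    [0, 0, 0],
    [0, 0, 0],
    [0, 0, 0],
    [0, 0, 0],
    [0, 0, 0],
    [0, 0, 0],
    [0, 0, 0],
    [0, 0, 0]
  ],
  "rot": [
    [0, 0, 0],
    [0, 0, 0],
    [0, 0, 0],
    [0, 0, 0],
    [0, 0, 0],
    [0, 0, 0],
    [0, 0, 0],
    [0, 0, 0],
    [0, 0, 0],
    [0, 0, 0]
  ],
  "fingers": [0, 0, 0, 60, 60, 60, 60, 60, 60, 60]
}}

```text
t: 29.3
tcp_pos: [419.8, 1.9, 61.7]
orientation: [[-0.997, -0.078, -0.0], [-0.078, 0.997, -0.0], [0.0, -0.0, -1.0]]
wrist_force: [-0.5, 0.3, -0.7]
grip_width: 0.689
gripper_force: 0.0
```

Emit:
{"name": "servo_tool", "arguments": {
  "delta_pos": [
    [0, 0, 0.1],
    [0, 0, 0.3],
    [0, 0, 0.4],
    [0, 0, 0.4],
    [0, 0, 0.4],
    [0, -0.3, 0.2],
    [0, -0.5, 0],
    [0, -0.5, 0],
    [0, -0.5, 0],
    [0, -0.3, 0]
  ],
  "rot": [
    [0, 0, 0],
    [0, 0, 0],
    [0, 0, 0],
    [0, 0, 0],
    [0, 0, 0],
    [0, 0, 0],
    [0, 0, 0],
    [0, 0, 0],
    [0, 0, 0],
    [0, 0, 0]
  ],
  "fingers": [60, 60, 60, 60, 60, 60, 60, 60, 60, 60]
}}

```text
t: 30.55
tcp_pos: [419.4, -167.6, 206.3]
orientation: [[-0.997, -0.076, 0.001], [-0.076, 0.997, -0.0], [-0.001, -0.0, -1.0]]
wrist_force: [0.5, 0.4, -0.5]
grip_width: 0.687
gripper_force: 0.0
```

Run:
```python
from cell import bot
import cv2,numpy as np
s=bot.sense();print(s["t"],s["tcp_pos"],s["wrist_force"])
t=bot.camera("top")["image"];c=bot.camera("scene")["image"]
a=cv2.resize(t[95:245,170:370,::-1],(400,300),interpolation=cv2.INTER_CUBIC)
a=cv2.resize(t[90:245,175:375,::-1],(400,310),interpolation=cv2.INTER_CUBIC)
b=cv2.resize(c[100:255,125:325,::-1],(400,310),interpolation=cv2.INTER_CUBIC)
cv2.imwrite("pics/s7.png",np.hstack([a,b]))
```

```text
30.55 [ 419.44082505 -167.64196766  206.29065013] [ 0.54967772  0.36315938 -0.46635764]
```

View pics/s7.png

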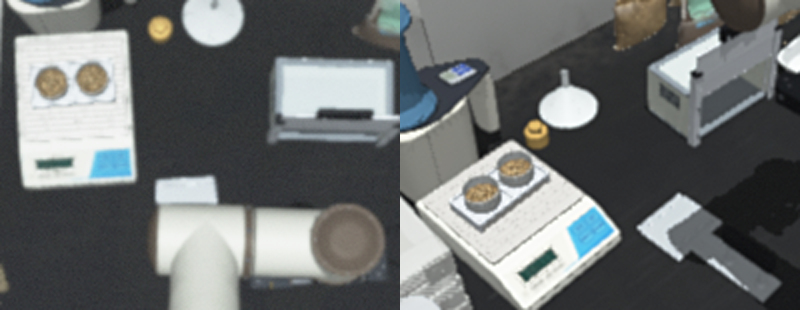

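The tray with both tins sits centred on the pan, with tins at (51,82) and (93,78) in the top crop. The shutter is up at (740,60), and the lifter lies flat and clear at (710,240). I'm handing in.

```bash
python3 -c "
from cell import bot
print(bot.finish_job())"
```

```text
the job is handed in; nothing more can be done
None
```

I handed the job in at about 31 s: in the last pictures the tray with both tins stands centred on the pan, the lifter lies flat on the worktop and the shutter is fully up; no verdict came back.

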